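# Leak-test a flow cell: seat the cartridge, draw the piston and hold the vacuum

### The arm

A 7-joint arm with a two-finger parallel gripper is mounted at the origin on a cart in front of the work surface, level with it; the furniture and walls round the work are solid. World frame = base frame: x ahead of the robot, y to its left, z up, the work surface at z = 0. Lengths are in m, angles in rad, forces in N, time in s.
With the tool pointing down it reaches from about 0.4 to 0.9 m from the base axis. Payload 5.6 kg.
Tool frame: the origin (TCP) lies midway between the tips of the shut fingers; the grasp point (between the pads) lies 19 mm behind it; z points along the fingers, y is the line along which they close (so a half turn about z gives the same grasp; the last joint's range is limited). The gripper opens to 92 mm and grips with 3 to 60 N. Pads are 20 mm wide; open, the fingers measure 128 mm over their backs; the gripper's body (75 mm by 189 mm) begins 69 mm behind the grasp point.
Start: joints at [-1.336, 0.468, -0.012, 1.603, 0.006, 1.071, -0.056], TCP at [0.178, 0.625, 0.215] pointing down, gripper open.
Joint ranges: [-2.53, 2.53], [-0.31, 2.02], [-1.57, 1.55], [0.28, 2.44], [-1.29, 4.43], [0.15, 1.84], [-2.92, 2.92]. Speed limits (rad/s): [2.57, 2.57, 3.14, 3.14, 3.14, 3.14, 3.14].

### API

Orientations are given as a 3x3 rotation matrix whose columns are the frame's x, y, z axes.
In Python, from station import env, effector, solver, viewer, workorder, search_frame, tip_of gives the robot as it stands. Calls block until the motion is done:
- env.reach(position, orientation): joint-space move of the TCP to a pose.
- env.movel(position, frame=None, rate=0.15): straight line of the TCP; frame=None keeps the orientation; rate is the mean speed in m/s.
- env.goto_joints(angles): joint-space move.
- effector.release() and effector.grasp(squeeze=None): open the fingers fully, or close them until they stop; squeeze is the grip in N (None keeps the last).
- env.pause(seconds).
- solver.inverse_kinematics(position, orientation): joint angles nearest the present ones, or None.
- env.sense(): the state.
- viewer.read_camera(name): name is "scene" or "side" or "wrist"; returns (picture, depth): 420x560x3 uint8, red, green, blue; 420x560 float32, m along the optical axis (not along the pixel's ray), 0 where there is no reading.
- viewer.camera_info(name): a dict with "intrinsics" (3x3 intrinsics, pixels), "dist_coeffs" ([k1, k2, p1, p2, k3] as OpenCV has them; the pictures are not rectified), "eye" and "rotation" of the camera in the world; the wrist camera has in their place "T_tool_cam" (4x4, takes a point from camera to tool coordinates, whose origin is the TCP and whose axes are the flange's). Camera axes: x right, y up, looking along -z (the intrinsics and any distortion apply to the point x, -y, -z); pixel columns grow to the right and rows downward; lengths in m; the calibration is good to about 2 mm. A picture is of the moment at which its call begins: read the wrist's pose just before it. camera_info takes no time and is no camera call.
A pose or a line that the arm cannot do raises env.PlanningError and nothing moves.
- workorder.finish_job(): hands the job in; it is judged then, once.
Trained networks look in the newest picture that a camera, given by its name, has taken for a name from the list of things; names that differ only in an ending like _2 or _b are one class to them, and where a whole thing is asked for, a point or a joint stands for the part that bears it (a point fixed in the world has none). Each returns a list of dicts, best first, with "score" (0 to 1); they miss things now and then, are a little off and sometimes report something else, mostly with a low value. They report only what shows in the picture. A call takes as long as a camera call. They do not tell look-alikes from the thing itself.
- search_frame(camera, name): "at" ([x, y, z] in m, in world coordinates, good to about 4 mm: the middle of the surface that is visible of it).
- tip_of(camera, name): "at" ([x, y, z] in m, in world coordinates, good to about 4 mm: a listed point, or the origin of a listed thing).
The state is a dict: "t": time; "joint_positions": joint angles; "joint_velocities": joint speeds; "tau": joint torques, N m; "ee_pos": TCP position; "tcp_rot": TCP orientation; "wrist_force": force on the tool from outside, world axes, zero at the start; "moment": the same for the moment, N m; "gripper_width": finger opening in m; "grasp_force": force on a finger pad.
Only numpy, scipy, OpenCV 4.12 (cv2) and the standard library are available. Lean on these libraries where they do the work, as an engineer would, in place of code of your own. Each camera call takes 0.05 s, during which the arm holds its last target. There are 200 camera calls.

### The job

Get the flow-cell cartridge ready and hold it under vacuum on the leak-test stand: put the cartridge that lies on the bench into the stand's rectangular nest and press it fully home, flush with the nest's top. Only then take the piston by its knob, draw it straight up 40 mm, so that the dark ring round it comes level with the mouth of the cylinder, without forcing it sideways against its bore or pulling it out, and finish while holding it there, as it would sink back if let go. Leave the other things on the bench where they are.

Things in the scene. Friction and masses are not known exactly. Their poses are not given: they have to be found in the camera images.
- stand: leak-test stand, fixed: grey base plate 112 (its x) x 236 (y) x 14 mm, z up. On it a white nest block 62 x 84 mm at y = +64 mm, top 38 mm above the bench; a tilted round gauge in the middle, up to 80 mm high; an upright clear cylinder with square 46 mm end caps at y = -68 mm, top 118 mm above the bench. Origin: centre of its underside.
- nest_rim (a point): centre of the nest's open recess, in the plane of its top, 38 mm above the bench; axes as the stand's. Recess 38 (x) x 60 (y) x 22 mm deep. A steel spring ball in the middle of each long wall, 13.5 mm below the rim, grips the cartridge's long sides: it hangs about 7 mm proud until its middle is pressed down with about 10 N, then stays home.
- cartridge: flow-cell cartridge, loose, 70 g: grey plastic block 36 (its x) x 58 (its y) x 22 mm high (z), dark window with a zigzag channel on its flat top, lower edges bevelled by 2.5 mm. Lies on its base; fits the nest either way round. Origin: centre of its underside.
- cartridge_top (a point): centre of the cartridge's flat top, 22 mm above its origin; level with nest_rim when the cartridge is home
- piston: steel piston, loose, about 250 g, standing in the cylinder's bore: rod 22.5 mm thick and 96 mm long in a 24 mm bore 90 mm deep, then a 14 mm neck 16 mm long, then the round knob. A dark ring 2 mm high goes round the rod 50 mm above its foot. Origin: centre of its foot, 28 mm above the bench at rest; z along it to the knob. It slides freely and sinks back by its weight when let go.
- piston_knob (a point): centre of the piston's upright round knob, 28 mm thick and 28 mm high; 36 mm above bore_mouth at rest (154 mm above the bench), 76 mm above it when drawn 40 mm
- bore_mouth (a point): centre of the bore's mouth in the top of the cylinder, 118 mm above the bench; axes as the stand's
- lab_timer: bystander: white timer lying flat, 62 x 72 x 17 mm; origin under its centre
- marker: bystander: marker pen with black cap, 17 x 135 x 16 mm, lying; origin under its centre
- wash_bottle: bystander: white wash bottle with red cap, about 70 mm thick, 193 mm high; origin on its underside
- tip_box: bystander: blue tip box, 72 x 122 x 71 mm; origin under its centre
Not all that is in view belongs to the job. Several things have the shape of the piston; the one meant has the colours described above.

How it is judged:
On the way, in this order (a step that is already met when the one before it is completed fails the run):
1. the cartridge is home in the nest, flush with its top, with the piston still down (z of cartridge_top in the frame of nest_rim between -0.003 and 0.0018 m and horizontal distance between cartridge_top and nest_rim below 0.003 m and angle between the z axis of cartridge and the z axis of nest_rim, either way round below 0.05 rad and z of piston_knob in the frame of bore_mouth below 0.044 m), for 0.2 s.
2. the piston is drawn about 40 mm and gripped, the cartridge still home (z of cartridge_top in the frame of nest_rim between -0.003 and 0.0018 m and horizontal distance between cartridge_top and nest_rim below 0.003 m and angle between the z axis of cartridge and the z axis of nest_rim, either way round below 0.05 rad and z of piston_knob in the frame of bore_mouth between 0.069 and 0.083 m and angle between the z axis of piston and the z axis of stand, either way round below 0.05 rad and contact force between the fingers and piston above 1 N), for 0.2 s.
At the end, for the whole second after the job is handed in: The cartridge is home in the nest (top within 1.8 mm of the nest's top, centred to 3 mm, tilt under 0.05 rad). The gripper holds the piston drawn 33 to 47 mm out of the bore, still, upright within 0.05 rad and 6 mm of the bore's axis, pressing on the bore with less than 12 N (all of step 2 and horizontal distance between piston_knob and bore_mouth below 0.006 m and contact force between piston and stand below 12 N and linear speed of piston below 0.02 m/s and contact force between the fingers and cartridge below 0.2 N); the arm keeps its last pose, push and grip.
It fails at once if the piston is drawn while it is forced hard against its bore (over 40 N once it has risen 4 mm) (contact force between piston and stand above 40 N and z of piston_knob in the frame of bore_mouth above 0.04 m).
It fails at once if the piston is pulled out of its bore or nearly so (over 70 mm) (z of piston_knob in the frame of bore_mouth above 0.106 m).
It fails at once if a bystander is moved (over 20 mm) (distance of any of lab_timer, marker, wash_bottle, tip_box from where it was at the start of the episode above 0.02 m).
It also fails if it takes over 54 s, if anything falls off the work surface, if the arm or the gripper's body presses on something with over 40 N, if the wrist force passes 120 N, or if a joint passes its speed limit or range.

## Working session

There is one attempt and no reset: what is moved stays moved. The work goes in short steps, each a Python script; the robot and the scene stay as the last script left them, time stands still between calls to the robot, and variables do not carry over. Pictures are saved under pics/ and viewed, at most 10 in all, crops included, and the job is handed in when it is done.

```bash
mkdir -p pics; ls
python3 - <<'E'
from station import *
import cv2,numpy as np
ims=[]
for c in ["scene","side"]:
    p,d=viewer.read_camera(c); ims.append(p); np.save(f"pics/{c}_d.npy",d); cv2.imwrite(f"pics/{c}.png",p[:,:,::-1])
    i=viewer.camera_info(c); print(c,{k:np.round(v,3).tolist() for k,v in i.items() if k!='name'})
    for n in ["cartridge_top","nest_rim","bore_mouth","piston_knob","stand","lab_timer","marker","wash_bottle","tip_box","cartridge"]:
        print(n,[(np.round(r["at"],3).tolist(),round(r["score"],2)) for r in tip_of(c,n)])
print(env.sense()["t"])
E
```

```text
pics
scene {'intrinsics': [[532.392, 0.0, 277.284], [0.0, 532.392, 202.321], [0.0, 0.0, 1.0]], 'dist_coeffs': [0.006, 0.0, 0.0, 0.0, 0.0], 'eye': [0.021, -1.079, 1.003], 'rotation': [[0.893, 0.27, -0.359], [-0.449, 0.532, -0.718], [-0.003, 0.803, 0.597]]}
cartridge_top [([0.39, -0.161, -0.0], 0.67), ([0.443, 0.231, 0.027], 0.64)]
nest_rim [([0.59, -0.048, 0.036], 0.86)]
bore_mouth [([0.546, -0.173, 0.12], 0.76), ([0.453, 0.229, 0.005], 0.48)]
piston_knob [([0.502, -0.314, 0.123], 0.74), ([0.548, -0.174, 0.151], 0.7)]
stand [([0.57, -0.104, 0.001], 0.65)]
lab_timer [([0.39, -0.158, -0.001], 0.91)]
marker [([0.386, 0.015, 0.005], 0.48), ([0.452, 0.233, 0.002], 0.42)]
wash_bottle [([0.669, 0.274, -0.0], 0.84)]
tip_box []
cartridge [([0.452, 0.231, 0.002], 0.69), ([0.57, -0.106, 0.002], 0.49)]
side {'intrinsics': [[448.01, 0.0, 288.228], [0.0, 448.01, 215.769], [0.0, 0.0, 1.0]], 'dist_coeffs': [-0.049, 0.0, 0.0, 0.0, 0.0], 'eye': [0.336, -0.891, 0.664], 'rotation': [[0.977, 0.092, -0.194], [-0.213, 0.52, -0.827], [0.024, 0.849, 0.528]]}
cartridge_top [([0.451, 0.226, 0.026], 0.47)]
nest_rim [([0.594, -0.048, 0.039], 0.96)]
bore_mouth [([0.548, -0.175, 0.118], 0.66)]
piston_knob [([0.67, 0.087, 0.124], 0.98), ([0.549, -0.171, 0.152], 0.88), ([0.497, -0.319, 0.125], 0.8), ([0.666, 0.276, -0.002], 0.5)]
stand [([0.572, -0.11, 0.0], 0.63)]
lab_timer [([0.393, -0.161, -0.001], 0.77)]
marker [([0.388, 0.014, -0.001], 0.59)]
wash_bottle [([0.667, 0.273, 0.004], 0.9), ([0.593, -0.044, 0.037], 0.5)]
tip_box [([0.626, -0.357, 0.001], 0.76)]
cartridge [([0.45, 0.228, 0.002], 0.6)]
1.1
```

View pics/scene.png

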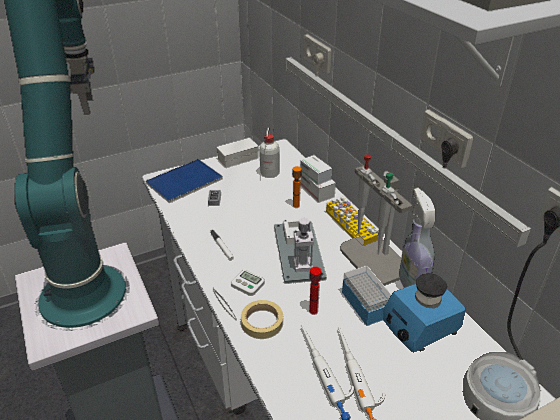

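View pics/side.png

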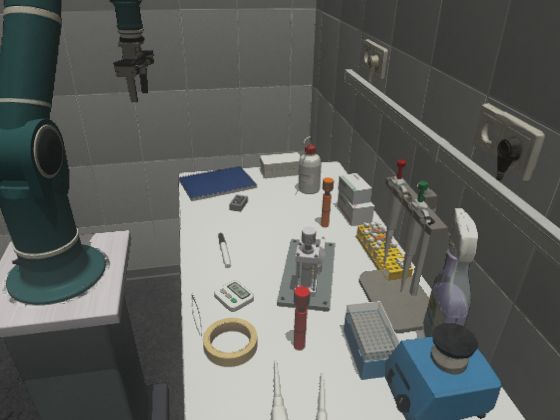

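Scene picture: the cartridge candidate is the small dark-grey block at (215,197), or (239,202) in side. The timer at (248,282) is the other small box. Piston candidates in scene are the red one at (315,290), the orange one at (297,187) and the steel one in the stand's cylinder at (304,228). I choose the steel one and will check both choices in one close crop.

Run:
```python
from station import *
import cv2,numpy as np
p=cv2.imread("pics/side.png")
a=cv2.resize(p[215:315,265:350],(510,600),interpolation=cv2.INTER_CUBIC)
b=cv2.resize(p[180:225,215:265],(290,261),interpolation=cv2.INTER_CUBIC)
o=np.zeros((600,800,3),np.uint8);o[:,:510]=a;o[:261,510:]=b
cv2.imwrite("pics/crop.png",o)
i=viewer.camera_info("wrist");print({k:np.round(v,4).tolist() for k,v in i.items() if k!='name'})
s=env.sense();print(np.round(s["tcp_rot"],3).tolist(),s["ee_pos"],s["gripper_width"],s["t"])
R=np.array(s["tcp_rot"])
for yaw in np.arange(-90,91,30):
    y=np.deg2rad(yaw);Rz=np.array([[np.cos(y),-np.sin(y),0],[np.sin(y),np.cos(y),0],[0,0,1]])@np.diag([1,-1,-1.])
    print(yaw,[None if q is None else np.round(q,2).tolist() for q in (solver.inverse_kinematics([.451,.229,.25],Rz),solver.inverse_kinematics([.593,-.048,.15],Rz),solver.inverse_kinematics([.547,-.173,.2],Rz))])
```

```text
{'intrinsics': [[295.2219, 0.0, 278.7568], [0.0, 295.2219, 215.4275], [0.0, 0.0, 1.0]], 'dist_coeffs': [-0.0109, 0.0, 0.0, 0.0, 0.0], 'T_tool_cam': [[0.0012, 0.9632, 0.2688, 0.0756], [1.0, -0.0016, 0.0015, 0.0006], [0.0019, 0.2688, -0.9632, -0.1692], [0.0, 0.0, 0.0, 1.0]]}
[[-0.962, 0.274, 0.0], [0.274, 0.962, 0.0], [-0.0, 0.0, -1.0]] [0.17828385 0.62507796 0.21458175] 0.09187608073473842 1.1
-90 [[-0.47, 0.19, -0.07, 1.91, 0.02, 1.04, 2.59], [-0.84, 0.88, 1.34, 1.85, -0.92, 1.22, -2.33], [-0.66, 0.73, 1.35, 1.86, -0.77, 1.21, -2.19]]
-60 [[-1.6, 0.44, 1.38, 1.96, -0.48, 1.13, -2.65], [-0.84, 0.88, 1.34, 1.85, -0.92, 1.22, -1.8], [-0.66, 0.73, 1.35, 1.86, -0.77, 1.21, -1.67]]
-30 [[-1.6, 0.44, 1.38, 1.96, -0.48, 1.13, -2.12], [-0.84, 0.88, 1.34, 1.85, -0.92, 1.22, -1.28], [-0.57, 0.56, 1.12, 1.86, -0.57, 1.09, -1.32]]
0 [[-1.12, 0.2, 0.67, 1.95, -0.14, 1.04, -1.96], [-0.65, 0.6, 0.94, 1.84, -0.57, 0.99, -1.04], [-0.5, 0.5, 1.0, 1.85, -0.48, 1.05, -0.88]]
30 [[-1.06, 0.19, 0.6, 1.94, -0.12, 1.04, -1.45], [-0.56, 0.54, 0.78, 1.84, -0.46, 0.95, -0.62], [-0.49, 0.5, 0.98, 1.85, -0.47, 1.05, -0.36]]
60 [[-0.98, 0.19, 0.5, 1.94, -0.1, 1.04, -0.95], [-0.52, 0.53, 0.73, 1.84, -0.42, 0.94, -0.13], [-0.48, 0.49, 0.96, 1.85, -0.46, 1.04, 0.15]]
90 [[-0.94, 0.18, 0.46, 1.94, -0.09, 1.04, -0.44], [-0.48, 0.51, 0.67, 1.83, -0.39, 0.93, 0.36], [-0.46, 0.48, 0.94, 1.85, -0.44, 1.04, 0.66]]
```

View pics/crop.png

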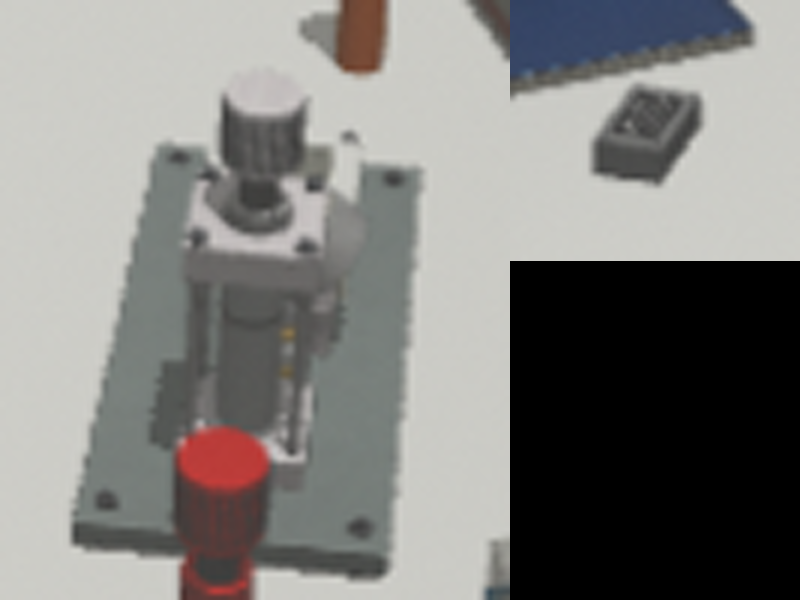

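The crop shows the steel piston with the dark ring on its rod at (250,320) standing in the clear cylinder, and the red look-alike free at (220,490). At (650,135) is the grey cartridge with the zigzag window. Both choices hold. I'll look at the cartridge from above next.

```bash
cat > h.py <<'E'
from station import *
import cv2,numpy as np
def Rd(yaw):  # tool down; tool y axis = (sin yaw,-cos yaw)
    c,s=np.cos(yaw),np.sin(yaw)
    return np.array([[c,-s,0],[s,c,0],[0,0,1]])@np.diag([1,-1,-1.])
def look(name=None):
    s=env.sense(); p,d=viewer.read_camera("wrist"); i=viewer.camera_info("wrist")
    if name: cv2.imwrite(f"pics/{name}.png",p[:,:,::-1])
    T=np.eye(4);T[:3,:3]=s["tcp_rot"];T[:3,3]=s["ee_pos"];T=T@np.array(i["T_tool_cam"])
    h,w=d.shape;u,v=np.meshgrid(np.arange(w),np.arange(h))
    n=cv2.undistortPoints(np.stack([u,v],-1).reshape(-1,1,2).astype(np.float32),np.array(i["intrinsics"]),np.array(i["dist_coeffs"])).reshape(h,w,2)
    P=np.stack([n[...,0]*d,-n[...,1]*d,-d],-1)@T[:3,:3].T+T[:3,3]
    P[d<=0]=np.nan
    return p,P
def near(P,c,r,z0,z1):
    return P[(np.hypot(P[...,0]-c[0],P[...,1]-c[1])<r)&(P[...,2]>z0)&(P[...,2]<z1)]
def rect(Q):
    (cx,cy),(w,h),a=cv2.minAreaRect((Q[:,:2]*1000).astype(np.float32))
    if w>h: w,h,a=h,w,a-90   # a: direction of short side, deg
    return np.array([cx,cy])/1000,(w,h),a,np.median(Q[:,2])
E
python3 - <<'E'
from h import *
env.reach([.43,.20,.17],Rd(np.deg2rad(60)))
p,P=look("w1")
Q=near(P,(.451,.229),.06,.017,.03); print(len(Q),rect(Q),np.median(near(P,(.451,.229),.1,-.01,.01)[:,2]))
for n in ("cartridge_top","cartridge"): print(tip_of("wrist",n))
print(env.sense()["t"],env.sense()["ee_pos"])
E
```

```text
1792 (array([0.44924216, 0.22749841]), (35.95783233642578, 58.123104095458984), -26.593177795410156, np.float64(0.021357466936175018)) -0.0007812501435702779
[{'at': [0.4545, 0.2273, 0.0201], 'score': 0.77}]
[{'at': [0.4452, 0.2266, -0.0013], 'score': 0.91}]
3.05 [0.42987802 0.20089752 0.16996943]
```

View pics/w1.png

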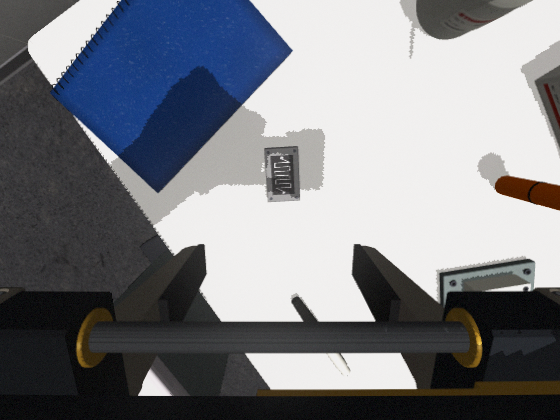

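Wrist picture: the cartridge lies at pixel (282,173) with its window up, the marker is at (320,330) and the stand's corner at (490,280). The fitted rectangle is 36 x 58 mm, as it should be. Now a close look at nest and bore.

Run:
```python
from h import *
R=Rd(np.deg2rad(70.4))
env.reach([.573,-.104,.24],R)
p,P=look("w2"); np.save("pics/w2P.npy",P)
for n in ("nest_rim","bore_mouth","piston_knob","stand"): print(n,tip_of("wrist",n))
Q=near(P,(.592,-.048),.065,.033,.043); print(len(Q),rect(Q))
env.movel([.527,-.23,.24],R)
p,P=look("w3"); np.save("pics/w3P.npy",P)
for n in ("bore_mouth","piston_knob"): print(n,tip_of("wrist",n))
Q=near(P,(.547,-.173),.03,.160,.176); print(len(Q),rect(Q), cv2.minEnclosingCircle((Q[:,:2]*1000).astype(np.float32)))
Q=near(P,(.547,-.173),.045,.108,.126); print(len(Q),rect(Q))
Q=near(P,(.592,-.048),.065,.033,.043); print(len(Q),rect(Q))
print(env.sense()["t"])
a=cv2.imread("pics/w2.png")[:,80:480];b=cv2.imread("pics/w3.png")[:,80:480];cv2.imwrite("pics/w23.png",np.hstack([a,b]))
```

```text
nest_rim [{'at': [0.5912, -0.0452, 0.0419], 'score': 0.64}]
bore_mouth [{'at': [0.5466, -0.1738, 0.1216], 'score': 0.75}]
piston_knob [{'at': [0.4966, -0.3116, 0.1268], 'score': 0.79}, {'at': [0.549, -0.1698, 0.1567], 'score': 0.55}]
stand [{'at': [0.571, -0.1086, 0.002], 'score': 0.81}]
2019 (array([ 0.59212524, -0.04818512]), (62.03537368774414, 83.66262817382812), -19.93653106689453, np.float64(0.03718284356873419))
bore_mouth [{'at': [0.5452, -0.1712, 0.1176], 'score': 0.82}]
piston_knob [{'at': [0.4987, -0.3121, 0.1271], 'score': 0.78}, {'at': [0.5486, -0.1693, 0.1563], 'score': 0.6}]
944 (array([ 0.54739301, -0.17237668]), (27.72122573852539, 28.0919189453125), 21.95464515686035, np.float64(0.1670584779366064)) ((547.1769409179688, -172.295654296875), 14.302248001098633)
1346 (array([ 0.54704169, -0.17266548]), (45.72813415527344, 45.929229736328125), 70.28096008300781, np.float64(0.11733422857607656))
1778 (array([ 0.58914783, -0.05617776]), (62.39033889770508, 67.29034423828125), -19.66204833984375, np.float64(0.03692257932886567))
5.7833
```

View pics/w23.png

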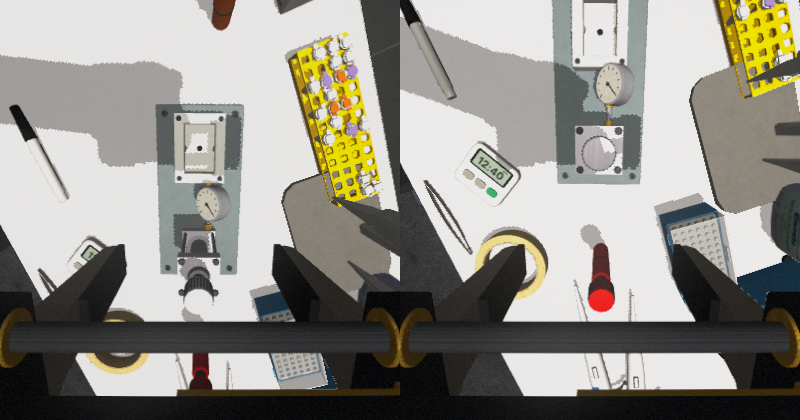

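Picture, left half: the nest with its empty recess at (200,148) and the gauge at (212,205). Right half: the steel knob over the cylinder at (600,150) and the red look-alike at (600,300). The nest and bore fits agree with the drawing, with stand yaw at -19.8°. Next I grasp the cartridge by its top 5.5 mm, across the 36 mm side.

Run:
```python
from h import *
R=Rd(np.deg2rad(90-26.6)); c=np.array([.4492,.2275])
env.reach([*c,.10],R)
env.movel([*c,.0165],R,rate=.08)
effector.grasp(15)
s=env.sense();print(s["gripper_width"],s["grasp_force"],s["ee_pos"],s["wrist_force"])
env.movel([*c,.12],R)
s=env.sense();print(s["gripper_width"],s["grasp_force"])
p,P=look("w4")
L=(P-s["ee_pos"])@np.array(s["tcp_rot"])  # tool coords
np.save("pics/w4L.npy",L)
m=(abs(L[...,1])<.03)&(abs(L[...,0])<.05)&(L[...,2]>-.012)&(L[...,2]<.004)
Q=L[m];print(len(Q),Q.min(0),Q.max(0))
M=Q[Q[:,0]>.014];print(len(M),M.min(0),M.max(0),np.median(M,0)); 
print(env.sense()["t"])
cv2.imwrite("pics/w4c.png",cv2.resize(cv2.imread("pics/w4.png")[180:330,170:390],(660,450)))
```

```text
0.035577314872060346 14.99999625608325 [0.44924132 0.22748239 0.01648936] [-0.39181942  0.31201348 -0.19386768]
0.03589409042698318 14.999899403192103
5792 [-0.02896528 -0.02990401 -0.01199517] [0.02978886 0.02985797 0.00399843]
1771 [ 0.01400977 -0.018155   -0.00719169] [0.02978886 0.0180173  0.00399843] [ 0.02301905 -0.00027163 -0.0047261 ]
10.5167
```

View pics/w4c.png

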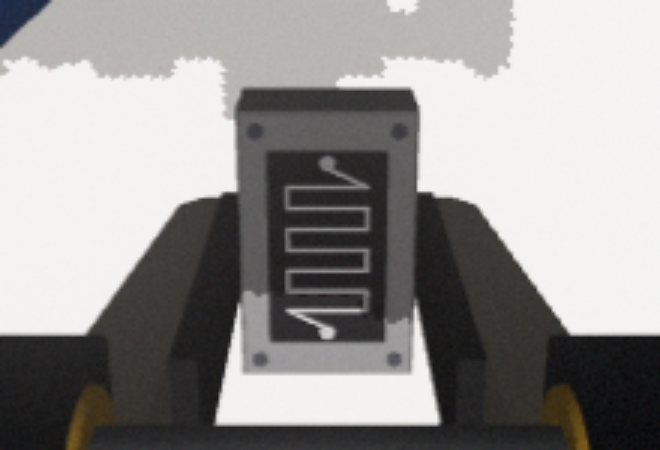

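Picture: the cartridge hangs square and centred between the pads, window up, spanning (237–418, 88–375). Its measured offset in the hand is under 0.5 mm. I insert it next, watching the wrist force.

Run:
```python
from h import *
R=Rd(np.deg2rad(90-19.85)); c=np.array([.5921,-.0482])
env.reach([*c,.12],R)
env.movel([*c,.060],R,rate=.1)
f0=np.array(env.sense()["wrist_force"])
for z in (.057,.054,.052,.050,.048,.0465,.045):
    env.movel([*c,z],R,rate=.03); s=env.sense(); f=np.array(s["wrist_force"])-f0
    print(z,np.round(f,1),np.round(s["ee_pos"],4),s["gripper_width"])
    if f[2]>8: print("blocked");break
print(s["t"])
```

```text
0.057 [-0.4  0.1  0.1] [ 0.5923 -0.0482  0.0573] 0.03568830105862363
0.054 [0.2 0.7 1.2] [ 0.592  -0.0482  0.0539] 0.03583927714615062
0.052 [-0.4  0.3  0.6] [ 0.592  -0.0482  0.0519] 0.035514790122912455
0.05 [0.  0.4 0.3] [ 0.592  -0.0482  0.0498] 0.03572424756601499
0.048 [-0.4  1.2 -0.3] [ 0.592  -0.0482  0.0479] 0.0359535766584734
0.0465 [0.2 1.2 0.8] [ 0.592  -0.0482  0.0464] 0.035596197823512477
0.045 [-0.5 -0.1  0. ] [ 0.592  -0.0482  0.0449] 0.03565444034963081
14.2
```

It went in freely, about 10 mm deep. Now I release, shut the fingers and press on the middle.

Run:
```python
from h import *
R=Rd(np.deg2rad(90-19.85)); c=np.array([.5921,-.0482])
effector.release()
env.movel([*c,.075],R,rate=.15)
effector.grasp(15)
env.movel([*c,.052],R,rate=.1)
f0=np.array(env.sense()["wrist_force"])
for z in np.arange(.047,.0339,-.0015):
    env.movel([*c,z],R,rate=.04); s=env.sense(); f=np.array(s["wrist_force"])-f0
    print(round(z,4),np.round(f,1),np.round(s["ee_pos"],4))
    if f[2]>18 and s["ee_pos"][2]<.0395: print("home");break
    if f[2]>30: break
env.movel([*c,.09],R,rate=.2)
# view from behind
t=c-.05*R[:2,0]
env.movel([*t,.2],R,rate=.3)
p,P=look("w5")
for r in (.015,):
    a=near(P,c,r,.02,.06);print("cart z",np.percentile(a[:,2],[5,50,95]),np.median(near(P,c,.06,.033,.043)[:,2]))
d=P-np.array([*c,0]);lx=d[...,:2]@R[:2,1];ly=d[...,:2]@R[:2,0]
ring=((abs(lx)>.023)|(abs(ly)>.034))&(abs(lx)<.029)&(abs(ly)<.04)&(P[...,2]>.03)&(P[...,2]<.045)
print("nest z",np.median(P[ring][:,2]),env.sense()["t"])
cv2.imwrite("pics/w5c.png",cv2.resize(p[80:300,170:390,::-1],(600,600)))
```

```text
0.047 [-1.5 -1.  -1.3] [ 0.5921 -0.0482  0.047 ]
0.0455 [-1.4 -1.2  0.4] [ 0.5921 -0.0482  0.0456]
0.044 [-0.6 -1.6  1.9] [ 0.5922 -0.0482  0.0441]
0.0425 [-1.3 -0.7  0.7] [ 0.5921 -0.0481  0.0424]
0.041 [-0.4 -1.8  1.9] [ 0.5922 -0.0482  0.0409]
0.0395 [-1.1  0.1  0.8] [ 0.5918 -0.0481  0.0393]
0.038 [-1.4 -0.9  6.2] [ 0.5924 -0.0482  0.0385]
0.0365 [-6.3 -0.1 18.4] [ 0.5924 -0.0482  0.0384]
home
cart z [0.03628304 0.03750646 0.03883474] 0.03723808662280445
nest z 0.037254471640499665 20.25
```

View pics/w5c.png

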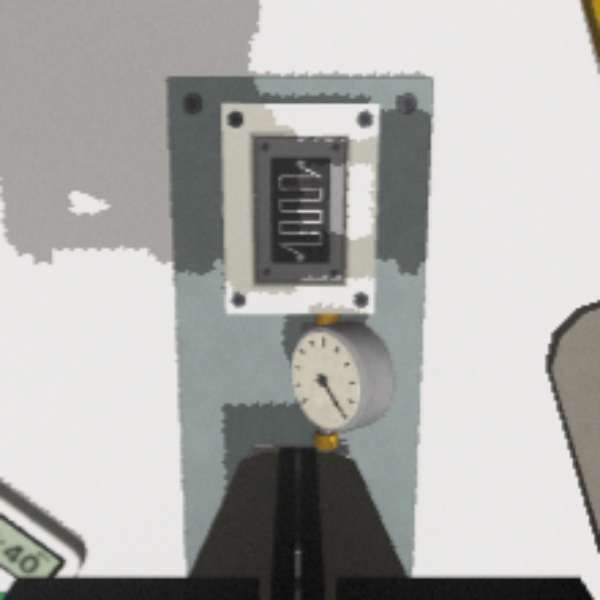

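Picture: the cartridge sits in the nest at (300,210), flush and centred, with depth 37.5 mm against 37.25 mm for the rim. Next the piston.

Run:
```python
from h import *
k=np.array([.5473,-.1724]); R=Rd(np.deg2rad(90-19.85))
P=np.load("pics/w3P.npy");d=P[...,:2]-k;lx=d@R[:2,1];ly=d@R[:2,0]
m=(P[...,2]>.19)&(abs(lx)<.16)&(abs(ly)<.08)
print("obst",m.sum(), np.nanmin(lx[m&(lx>.02)]) if (m&(lx>.02)).any() else None)
env.movel([*k,.235],R,rate=.3)
effector.release()
env.movel([*k,.135],R,rate=.12)
f0=np.array(env.sense()["wrist_force"])
effector.grasp(15); env.pause(.3)
s=env.sense();print(s["gripper_width"],s["grasp_force"],np.round(s["wrist_force"]-f0,1),np.round(s["ee_pos"],4))
for z in (.139,.145,.155,.165,.175):
    env.movel([*k,z],R,rate=.04); s=env.sense(); f=np.array(s["wrist_force"])-f0
    print(z,np.round(f,1),np.round(s["ee_pos"],4),s["gripper_width"])
    if np.hypot(f[0],f[1])>12: print("side force");break
env.pause(.3);s=env.sense();print(np.round(s["wrist_force"]-f0,1),s["grasp_force"],s["t"])
p,d=viewer.read_camera("side");cv2.imwrite("pics/s6.png",cv2.resize(p[120:330,220:430,::-1],(600,600)))
```

```text
obst 61109 0.020004472520515473
0.027455139318557864 14.999948143959045 [-0.1  0.4 -1. ] [ 0.5473 -0.1724  0.135 ]
0.139 [-0.6  1.  -3.1] [ 0.5471 -0.1723  0.139 ] 0.02756264379018301
0.145 [-0.7  0.3 -3.6] [ 0.5474 -0.1724  0.1453] 0.027752515444602822
0.155 [ 0.2  1.7 -3.7] [ 0.5474 -0.1724  0.1553] 0.027394990295513687
0.165 [-0.5 -0.2 -3.5] [ 0.5474 -0.1724  0.1653] 0.027948757035722187
0.175 [-0.9  0.6 -4. ] [ 0.5474 -0.1724  0.1753] 0.02755173064656348
[-1.2  0.7 -3.1] 14.999710321426392 26.3917
```

View pics/s6.png

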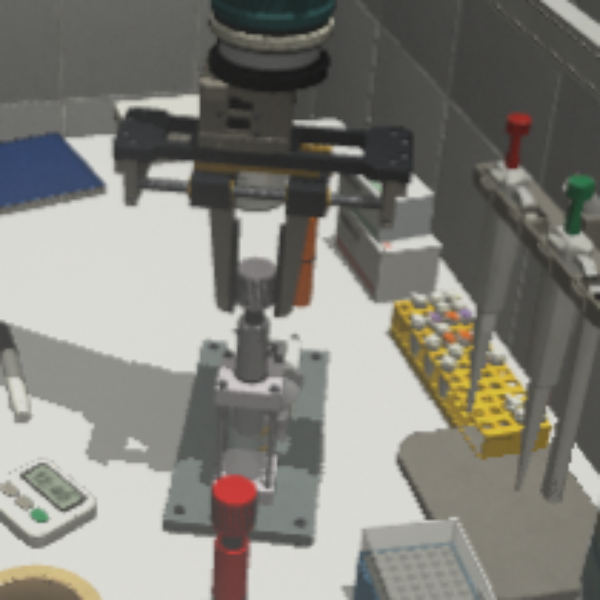

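Picture: the fingers hold the steel knob at (257,285). The rod is drawn straight out of the cylinder, with its mouth at (250,378), the bystanders are undisturbed, and the side force is about 1 N. Handing in.

```bash
python3 -c "
from station import *
print(workorder.finish_job())"
```

```text
the job is handed in; nothing more can be done
None
```

The cartridge is seated flush in the nest, the gripper is holding the piston drawn 40 mm with about 1 N of side force, and the job was handed in at about 26 s; no verdict came back.

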